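Line up the pastry cutters by size on their board

ROBOT

A 6-joint arm with a two-finger parallel gripper is mounted at the origin on a cart in front of the work surface, level with it; the furniture and walls round the work are solid. World frame = base frame: x ahead of the robot, y to its left, z up, the work surface at z = 0. Lengths are in m, angles in rad, forces in N, time in s.
With the tool pointing down it reaches from about 0.35 to 0.775 m from the base axis. Payload 5.5 kg.
Tool frame: the origin (TCP) lies where the fingers leave the gripper's body, on its centre line; the fingertips stand env.tip_reach ahead of it and the grasp point (between the pads) lies 54 mm ahead of it (env.tip_reach is the distance from the TCP to the fingertips, in m); z points along the fingers, y is the line along which they close (so a half turn about z gives the same grasp; the last joint's range is limited). The gripper opens to 85 mm and grips with 20 to 120 N. Pads are 22 mm wide; open, the fingers measure 114 mm over their backs; the gripper's body (76 mm by 85 mm) begins 54 mm behind the grasp point. The pads swing forward as they close: fully open they stand 13 mm farther back than shut.
Start: joints at [-1.288, 0.313, 0.046, 1.304, 0, 1.431], TCP at [0.236, -0.524, 0.304] pointing down, gripper open.
Joint ranges: [-2.76, 2.76], [-0.86, 1.69], [-1.03, 1.26], [-2.2, 2.34], [-1.47, 1.5], [-3.14, 3.14]. Speed limits (rad/s): [2.57, 2.57, 3.14, 3.14, 3.14, 3.14].

INTERFACE

Orientations are given as a unit quaternion [w, x, y, z].
In Python, from workcell import status, optics, hand_in, env gives the robot as it stands.
- The arm moves only by the shell command python3 -m handwheel 'ROWS' [FORCE]. ROWS is a JSON object whose one key "deltas" holds a list of rows, each a list of 5 numbers: the opening, from -1 (shut) to 1 (fully open), then the shift along the tool's x, y, z in units of 40 mm (1.0 is 40 mm), then the turn about the tool's z in units of 10 degrees (1.0 is 10 degrees). In form: {"deltas": [[jaw, x, y, z, roll], ...]}. A call has 1 to 20 rows; each row shifts and turns the commanded pose from where the row before left it, along the tool's axes as they then stand; what a row does not reach is not made up. A row lasts 1/8 s, in which the tool goes at most 62.5 mm and 10.7 degrees, less where a joint would pass 70% of its speed; a pose out of reach is approached as far as the arm can. A call is refused whole if a number of a shift passes 1 or a number of a turn 1, either way. A call with a gripper value outside its range is refused whole. The fingers move at their own pace and stop on an object; FORCE is the grip in N (left out, the last holds). Time passes only in rows, so rows that do not move let the fingers close. It gives the time, the measured TCP pose, the force, the opening and the grip force at its end, in the units of the state.
- status.get_state(): the state, without advancing time (a new reading comes with each control period).
- optics.read_camera(name): name is "scene" or "top" or "wrist"; returns a dict with "frame" (480x640x3 uint8, red, green, blue), "depth" (480x640 float32, m along the optical axis (not along the pixel's ray), 0 where there is no reading), "vfov" (degrees; the focal length in pixels is half the picture's height over the tangent of half this angle, whatever the lens; pixels are square), "cx", "cy" (the principal point, pixels), "k1" (the pictures are not rectified: a ray, as slopes to the right and down, at radius r is drawn at 1 + k1 r^2 times it, then the intrinsics apply), "origin" and "attitude" of the camera in the world. Camera axes: x right, y down, z forward; pixel columns grow to the right and rows downward; lengths in m; the calibration is good to about 2 mm. A picture is of the moment at which its call begins.
- hand_in(): hands the job in; it is judged then, once.
The state is a dict: "clock": time; "joint_pos": joint angles; "qvel": joint speeds; "tau": joint torques, N m; "tcp_pos": TCP position; "orientation": TCP orientation; "wrist_force": force on the tool from outside, world axes, zero at the start; "ft_torque": the same for the moment, N m; "finger_gap": finger opening in m; "grip_force": force on a finger pad.
Only numpy, scipy, OpenCV 4.12 (cv2) and the standard library are available. Lean on these libraries where they do the work, as an engineer would, in place of code of your own. Each camera call takes 0.05 s, during which the arm holds its last target. There are 200 camera calls.

TASK

Put the four round steel pastry cutters away on the wooden board, one upright in the middle of each white rest, lined up by size: the biggest on the rest next to the wooden hand stamp, then smaller and smaller, with the smallest at the end next to the white paper roll. Leave the stamp and the roll standing where they are.

Things in the scene. Friction and masses are not known exactly. Their poses are not given: they have to be found in the camera images.
- cutter_60: The biggest of four plain round steel pastry cutters: an upright ring, 60 mm outside diameter, 45 mm high, wall 2.5 mm, rim standing out 0.7 mm; about 90 g; grip across the outside. Origin: centre of its underside; z up. Starts left of the board, 25 mm or more from the others; a carton lid 160 mm high stands beyond them, from x 0.60, y 0.46 m on.
- cutter_50: The second biggest of four plain round steel pastry cutters: an upright ring, 50 mm outside diameter, 45 mm high, wall 2.5 mm, rim standing out 0.7 mm; about 80 g; grip across the outside. Origin: centre of its underside; z up. Starts left of the board, 25 mm or more from the others; a carton lid 160 mm high stands beyond them, from x 0.60, y 0.46 m on.
- cutter_40: The second smallest of four plain round steel pastry cutters: an upright ring, 40 mm outside diameter, 45 mm high, wall 2.5 mm, rim standing out 0.7 mm; about 70 g; grip across the outside. Origin: centre of its underside; z up. Starts left of the board, 25 mm or more from the others; a carton lid 160 mm high stands beyond them, from x 0.60, y 0.46 m on.
- cutter_30: The smallest of four plain round steel pastry cutters: an upright ring, 30 mm outside diameter, 45 mm high, wall 2.5 mm, rim standing out 0.7 mm; about 60 g; grip across the outside. Origin: centre of its underside; z up. Starts left of the board, 25 mm or more from the others; a carton lid 160 mm high stands beyond them, from x 0.60, y 0.46 m on.
- rest_1: Round white rest, first from the robot's left: a flat disc 68 mm across on a fixed brown wooden board (80 x 320 x 18 mm); its top is 20 mm above the worktop, 2 mm above the board. Four alike in a row, 75 mm apart. Origin: centre of its top; y points left along the row, x away from the robot, the board being turned by at most 0.15 rad.
- rest_2: Round white rest, second from the left: a flat disc 68 mm across on a fixed brown wooden board (80 x 320 x 18 mm); its top is 20 mm above the worktop, 2 mm above the board. Four alike in a row, 75 mm apart. Origin: centre of its top; y points left along the row, x away from the robot, the board being turned by at most 0.15 rad.
- rest_3: Round white rest, third from the left: a flat disc 68 mm across on a fixed brown wooden board (80 x 320 x 18 mm); its top is 20 mm above the worktop, 2 mm above the board. Four alike in a row, 75 mm apart. Origin: centre of its top; y points left along the row, x away from the robot, the board being turned by at most 0.15 rad.
- rest_4: Round white rest, fourth from the left, the rightmost: a flat disc 68 mm across on a fixed brown wooden board (80 x 320 x 18 mm); its top is 20 mm above the worktop, 2 mm above the board. Four alike in a row, 75 mm apart. Origin: centre of its top; y points left along the row, x away from the robot, the board being turned by at most 0.15 rad.
- date_stamp: Loose wooden hand stamp, upright on the worktop just beyond one end of the board (left or right, it varies), in line with the row, 88 to 101 mm from the centre of the end rest; foot 30 x 45 mm, turned handle, 79 mm high. Origin: centre of its underside.
- label_roll: Loose white paper roll lying flat on the worktop just beyond the board's other end, in line with the row, 88 to 101 mm from the centre of the end rest; 69 mm across, 32 mm high, with a hole. Origin: centre of its underside.
Mind the look-alikes: they are no part of the job. What is shaped like the cutter_30 but blue or red is not meant.

How it is judged:
At the end, for the whole second after the job is handed in: Each cutter stands upright (within 0.08 rad) on its rest, centred within 12 mm and its underside within 5 mm of the rest's top; biggest beside the stamp, then in falling size to the smallest beside the roll; all released and at rest; stamp and roll within 20 mm of where they started (((y of date_stamp in the frame of rest_2 above 0 m and horizontal distance between cutter_60 and rest_1 below 0.012 m and z of cutter_60 in the frame of rest_1 between -0.004 and 0.005 m and horizontal distance between cutter_50 and rest_2 below 0.012 m and z of cutter_50 in the frame of rest_2 between -0.004 and 0.005 m and horizontal distance between cutter_40 and rest_3 below 0.012 m and z of cutter_40 in the frame of rest_3 between -0.004 and 0.005 m and horizontal distance between cutter_30 and rest_4 below 0.012 m and z of cutter_30 in the frame of rest_4 between -0.004 and 0.005 m) or (y of date_stamp in the frame of rest_2 below 0 m and horizontal distance between cutter_60 and rest_4 below 0.012 m and z of cutter_60 in the frame of rest_4 between -0.004 and 0.005 m and horizontal distance between cutter_50 and rest_3 below 0.012 m and z of cutter_50 in the frame of rest_3 between -0.004 and 0.005 m and horizontal distance between cutter_40 and rest_2 below 0.012 m and z of cutter_40 in the frame of rest_2 between -0.004 and 0.005 m and horizontal distance between cutter_30 and rest_1 below 0.012 m and z of cutter_30 in the frame of rest_1 between -0.004 and 0.005 m)) and angle between each of cutter_60, cutter_50, cutter_40, cutter_30's own z axis and vertical below 0.08 rad and linear speed of each of cutter_60, cutter_50, cutter_40, cutter_30 below 0.02 m/s and contact force between each of cutter_60, cutter_50, cutter_40, cutter_30 and the fingers below 0.1 N and distance of each of date_stamp, label_roll from where it was at the start of the episode below 0.02 m); the robot touches nothing.
It fails at once if the stamp or the paper roll is pushed away or knocked over (distance of any of date_stamp, label_roll from where it was at the start of the episode above 0.02 m or angle between date_stamp's own z axis and vertical above 0.3 rad).
It also fails if it takes over 99 s, if anything falls off the work surface, if the arm or the gripper's body presses on something with over 40 N, if the wrist force passes 120 N, or if a joint passes its speed limit or range.

## Working session

There is one attempt and no reset: what is moved stays moved. The work goes in short steps, Python scripts to look and compute and a shell command to move; the robot and the scene stay as the last step left them, time stands still between calls to the robot, and variables do not carry over. Pictures are saved under pics/ and viewed, at most 14 in all, crops included, and the job is handed in when it is done.

```bash
mkdir -p pics
cat > h.py <<'E'
import numpy as np,cv2,pickle
from scipy.spatial.transform import Rotation as R
from workcell import status,optics,env
def snap(n,f):
    c=optics.read_camera(n); pickle.dump(c,open(f'pics/{f}.pkl','wb')); cv2.imwrite(f'pics/{f}.png',c['frame'][:,:,::-1]); return c
def load(f): return pickle.load(open(f'pics/{f}.pkl','rb'))
def rot(c):
    a=np.array(c['attitude'],float)
    return a if a.shape==(3,3) else R.from_quat(a[[1,2,3,0]]).as_matrix()
def K(c):
    f=240/np.tan(np.radians(c['vfov'])/2); return np.array([[f,0,c['cx']],[0,f,c['cy']],[0,0,1.]])
def ray(c,u,v):
    p=cv2.undistortPoints(np.array([[[u,v]]],float),K(c),np.array([c['k1'],0,0,0.]))[0,0]
    return rot(c)@np.array([p[0],p[1],1.])
def onz(c,u,v,z):
    d=ray(c,u,v);o=np.array(c['origin']); return o+d*(z-o[2])/d[2]
def dep(c,u,v): return np.array(c['origin'])+ray(c,u,v)*c['depth'][int(round(v)),int(round(u))]
def proj(c,P):
    q=rot(c).T@(np.array(P)-np.array(c['origin'])); x,y=q[0]/q[2],q[1]/q[2]; s=1+c['k1']*(x*x+y*y); k=K(c)
    return k[0,0]*x*s+c['cx'],k[0,0]*y*s+c['cy']
E
python3 -c "
from h import *
for n in('top','scene'):
    c=snap(n,n+'0');print(n,c['origin'],c['attitude'],c['vfov'],c['k1'],c['cx'],c['cy'])
print(env.tip_reach,status.get_state())"
```

```text
top [0.31676049 0.08497121 1.11701676] [ 0.06083591 -0.70231596  0.7065888  -0.06151058] 54.73528260157525 -0.08944119302318583 317.30583324434235 235.4480189271291
scene [0.09242796 1.00963843 0.69516853] [ 0.10077282 -0.2007533   0.84807583 -0.47990659] 47.70919696885417 -0.04859260106551267 322.663770086632 237.48805335774566
0.0726 {'clock': 0.1, 'joint_pos': array([-1.28761044e+00,  3.13917088e-01,  4.51141970e-02,  1.30362760e+00,
       -4.35945979e-06,  1.43121767e+00]), 'qvel': array([ 0.00121297, -0.00152012,  0.00406311, -0.00050136, -0.00075349,
        0.00037302]), 'tau': array([ 2.47053737e-03, -4.81726670e+01,  2.99242151e+01,  1.27407853e-02,
       -2.14199426e-04, -2.54507157e-06]), 'tcp_pos': array([ 0.23581863, -0.52404647,  0.30311147]), 'orientation': array([-8.14819321e-04,  9.77741505e-01,  2.09811538e-01, -6.07930879e-05]), 'wrist_force': array([ 0.93812997, -0.27848963, -0.66718215]), 'ft_torque': array([ 0.00864764,  0.01576674, -0.01966087]), 'grip_force': 0.0, 'finger_gap': 0.08520807594137926}
```

View pics/top0.png

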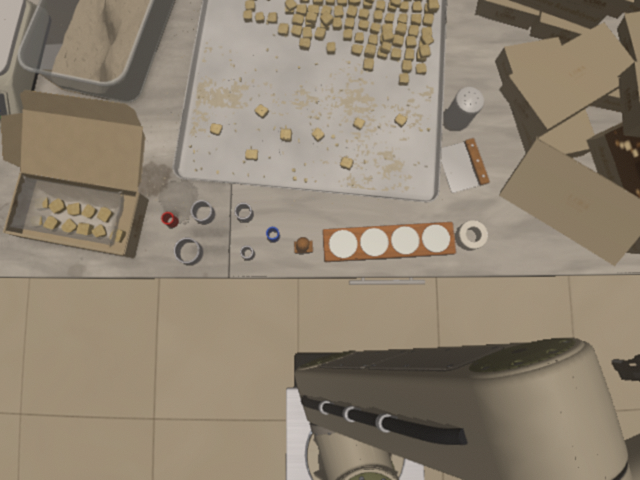

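View pics/scene0.png

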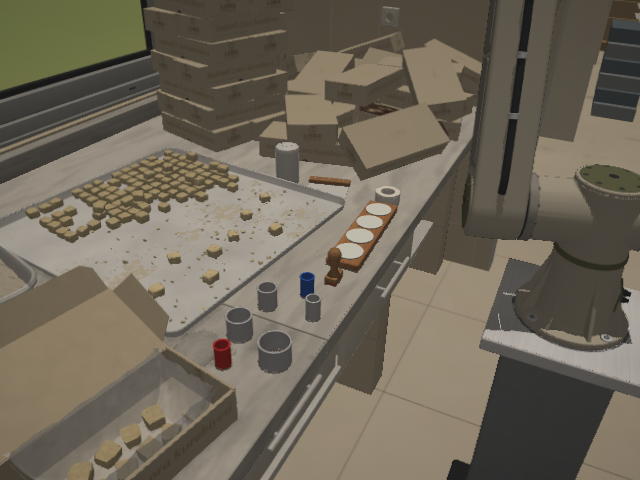

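Top view: stamp at (303,245) to the left of the board, roll at (473,235) to the right, so the 60 goes to rest_1. The rests are at about (343,243), (374,241), (405,240) and (436,238). The cutters are the 60 at (188,251), 50 at (203,212), 40 at (244,213) and 30 at (248,254). Red (169,219) and blue (273,234) are decoys. I'll enlarge both views next.

```bash
python3 -c "
from h import *
t=cv2.imread('pics/top0.png');s=cv2.imread('pics/scene0.png')
cv2.imwrite('pics/tc1.png',cv2.resize(t[190:280,150:290],None,fx=5.6,fy=5.6,interpolation=cv2.INTER_CUBIC))
cv2.imwrite('pics/sc1.png',cv2.resize(s[265:385,200:340],None,fx=5,fy=5,interpolation=cv2.INTER_CUBIC))
c=load('top0')
for n,u,v,z in[('60',188,251,.045),('50',203,212,.045),('40',244,213,.045),('30',248,254,.045),('red',169,219,.045),('blue',273,234,.045),('stamp',303,245,.07),('roll',473,235,.032)]: print(n,onz(c,u,v,z).round(4))
m=cv2.inRange(c['frame'],(200,200,190),(255,255,255)); n,l,st,ce=cv2.connectedComponentsWithStats(m)
for i in range(1,n):
  if 300<st[i,4]<1500 and 215<ce[i][1]<265: print(st[i],ce[i],onz(c,*ce[i],.02).round(4),dep(c,*ce[i])[2])
s=load('scene0')
m=cv2.inRange(s['frame'],(195,195,180),(255,255,255)); n,l,st,ce=cv2.connectedComponentsWithStats(m)
for i in range(1,n):
  if st[i,4]>100 and 190<ce[i][1]<265 and ce[i][0]>320: print('s',st[i],ce[i],onz(s,*ce[i],.02).round(4),dep(s,*ce[i]).round(4))
"
```

```text
60 [0.4691 0.3875 0.045 ]
50 [0.5627 0.3553 0.045 ]
40 [0.5595 0.257  0.045 ]
30 [0.4613 0.2455 0.045 ]
red [0.5463 0.4367 0.045 ]
blue [0.5084 0.1875 0.045 ]
stamp [0.478  0.1162 0.07  ]
roll [ 0.5055 -0.2905  0.032 ]
[330 231  26  26 369] [343.08943089 245.45799458] [0.484  0.0218 0.02  ] 0.018211596820579157
```

View pics/tc1.png

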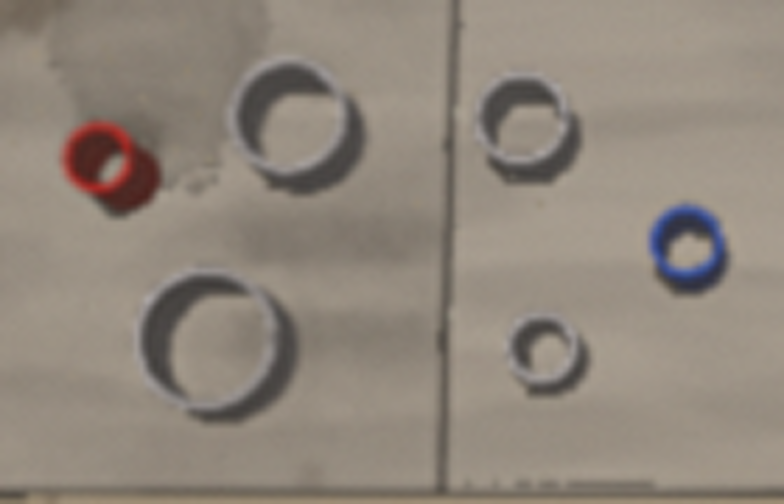

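View pics/sc1.png

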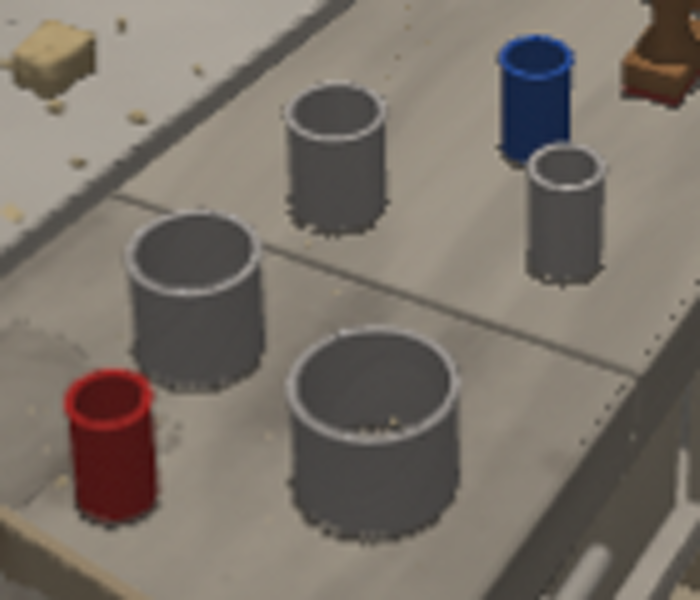

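Rim centres, top crop: 50 (290,118), 40 (523,120), 60 (208,340), 30 (544,350). Scene crop: 40 (336,111), 50 (194,252), 60 (374,383), 30 (566,166). I'll triangulate these and get the rests from both views.

```bash
cat >> h.py <<'E'
def tri(obs):
    A=np.zeros((3,3));b=np.zeros(3);L=[]
    for c,u,v in obs:
        d=ray(c,u,v);d/=np.linalg.norm(d);M=np.eye(3)-np.outer(d,d);o=np.array(c['origin']);A+=M;b+=M@o;L.append((M,o))
    p=np.linalg.solve(A,b); return p,max(np.linalg.norm(M@(p-o)) for M,o in L)
E
python3 -c "
from h import *
t,s=load('top0'),load('scene0')
T={'60':(208,340),'50':(290,118),'40':(523,120),'30':(544,350)};S={'60':(374,383),'50':(194,252),'40':(336,111),'30':(566,166)}
for k in T:
  a=((T[k][0]+.5)/5.6+149.5,(T[k][1]+.5)/5.6+189.5);b=((S[k][0]+.5)/5+199.5,(S[k][1]+.5)/5+264.5)
  p,e=tri([(t,*a),(s,*b)]);print(k,p.round(4),e.round(4),onz(t,*a,.045).round(4),onz(s,*b,.045).round(4))
for c,x0,x1,y0,y1,nm in((t,320,460,215,265,'t'),(s,325,400,180,275,'s')):
  h=cv2.cvtColor(c['frame'],cv2.COLOR_RGB2HSV);m=((h[:,:,1]<70)&(h[:,:,2]>150)).astype(np.uint8)
  z=np.zeros_like(m);z[y0:y1,x0:x1]=m[y0:y1,x0:x1]
  n,l,st,ce=cv2.connectedComponentsWithStats(z)
  for i in range(1,n):
    if st[i,4]>90: print(nm,st[i],ce[i].round(1),onz(c,*ce[i],.02).round(4),dep(c,*ce[i]).round(4))
"
```

```text
60 [0.4715 0.3918 0.0411] 0.0002 [0.4707 0.3906 0.045 ] [0.4695 0.3955 0.045 ]
50 [0.5673 0.3605 0.0411] 0.0004 [0.566  0.3593 0.045 ] [0.565  0.3644 0.045 ]
40 [0.5656 0.2603 0.0416] 0.0005 [0.5643 0.2595 0.045 ] [0.5636 0.2642 0.045 ]
30 [0.4671 0.2494 0.0415] 0.0007 [0.4659 0.2486 0.045 ] [0.4658 0.2536 0.045 ]
t [ 320  215  140   50 2368] [389.5 235.4] [ 0.5077 -0.0906  0.02  ] [ 0.5086 -0.0914  0.0147]
t [422 225  28  27 613] [435.5 238. ] [ 0.5008 -0.202   0.02  ] [ 0.5006 -0.2017  0.0213]
t [391 226  28  28 618] [404.7 239.8] [ 0.4968 -0.1269  0.02  ] [ 0.4967 -0.1269  0.0205]
t [360 228  29  28 628] [373.9 241.7] [ 0.4926 -0.0523  0.02  ] [ 0.4921 -0.0519  0.023 ]
t [329 230  28  28 628] [342.7 243.5] [0.4887 0.0227 0.02  ] [0.4884 0.0227 0.0216]
s [ 325  180   75   73 1665] [350.4 206.6] [ 0.5695 -0.173   0.02  ] [ 0.5844 -0.2099 -0.0011]
s [325 200  16  18 164] [330.2 207.4] [ 0.6146 -0.1434  0.02  ] [ 0.6311 -0.1799 -0.0014]
s [366 203  25  12 234] [378.2 208.6] [ 0.5    -0.1974  0.02  ] [ 0.5014 -0.2016  0.0176]
s [343 203  57  72 726] [380.6 246.8] [ 0.4271 -0.0226  0.02  ] [ 0.439  -0.0593 -0.004 ]
s [356 215  27  13 267] [369.3 221.3] [ 0.4957 -0.1231  0.02  ] [ 0.4981 -0.1297  0.016 ]
s [346 229  28  14 304] [359.4 235.2] [ 0.4915 -0.0481  0.02  ] [ 0.4909 -0.0467  0.0209]
s [336 243  28  15 306] [350.3 250. ] [0.4845 0.0236 0.02  ] [0.4857 0.0207 0.018 ]
```

```bash
cat >> h.py <<'E'
def go(x,y,z,ang=93.1):
    s=status.get_state();q=s['orientation'];r=R.from_quat(q[[1,2,3,0]]).as_matrix()
    a=np.degrees(np.arctan2(r[1,0],r[0,0])); d=r.T@(np.array([x,y,z])-s['tcp_pos'])/.04
    print('t',round(s['clock'],2),'tcp',s['tcp_pos'].round(4),'ang',a.round(2),'-> units',d.round(2),'roll',((a-ang)/10).round(2))
E
python3 -m handwheel '{"deltas":[[1,0,0,0,-1],[1,0,0,0,-1],[1,0,0,0,-1],[1,0,0,0,-1],[1,0,0,0,-1],[1,0,0,0,-1],[1,0,0,0,-0.9],[1,0.9,0.55,0,0],[1,0.9,0.55,0,0],[1,0.9,0.55,0,0],[1,0.9,0.55,0,0],[1,0.9,0.55,0,0],[1,0.9,0.55,0,0],[1,0.9,0.55,0,0],[1,0.9,0.55,0,0],[1,0.9,0.55,0,0],[1,0.9,0.55,0,0],[1,0.9,0.55,0,0],[1,0.6,0.6,0,0],[1,0,0,0,0]]}'
python3 -c "
from h import *
go(.47,.32,.3);c=snap('wrist','w1');print(c['origin'],c['attitude'],c['vfov'],c['k1'])"
```

```text
clock: 2.6
tcp_pos: [0.4787, -0.0885, 0.3034]
orientation: [-0.0, 0.686, 0.728, -0.0]
wrist_force: [0.3, -0.8, -0.7]
finger_gap: 0.0854
grip_force: 0.0
t 2.6 tcp [ 0.4787 -0.0885  0.3034] ang 93.43 -> units [10.21  0.39  0.09] roll 0.03
[ 0.4738051  -0.00890728  0.37336442] [0.15742126 0.98708016 0.02956037 0.00418311] 68.55297992281696 -0.038338935483808886
```

View pics/w1.png

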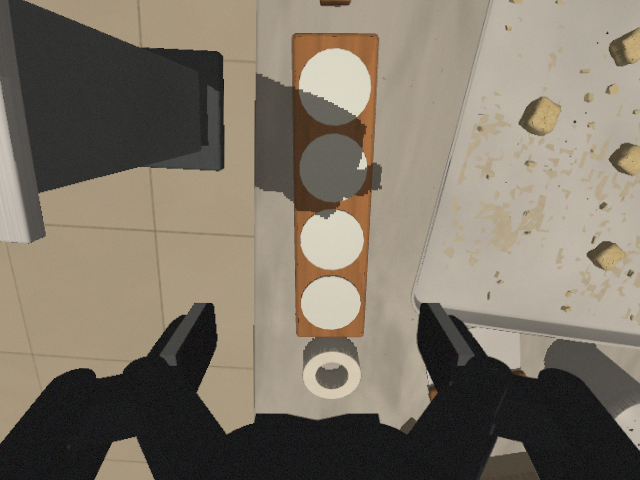

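Wrist view 1 shows the four rests at about (335,86), (333,167), (332,240), (331,303), with the roll at (332,373). I'll take more wrist views while moving left.

```bash
python3 -m handwheel '{"deltas":[[1,0.9,0,0,0],[1,0.9,0,0,0],[1,0,0,0,0]]}' >/dev/null
python3 -c "
from h import *
go(.47,.25,.3);c=snap('wrist','w2')"
python3 -m handwheel '{"deltas":[[1,0.95,0,0,0],[1,0.95,0,0,0],[1,0.95,0,0,0],[1,0.95,0,0,0],[1,0.95,0,0,0],[1,0.95,0,0,0],[1,0,0,0,0]]}' >/dev/null
python3 -c "
from h import *
go(.47,.32,.3);c=snap('wrist','w3')"
python3 -m handwheel '{"deltas":[[1,0.9,0.3,0,0],[1,0.9,0.3,0,0],[1,0,0,0,0]]}'
cat > m.py <<'E'
from h import *
import itertools
cs=[load(f) for f in('w1','w2','w3','w4')]
t=load('top0')
def rests(c,pts):
    out=[]
    h=cv2.cvtColor(c['frame'],cv2.COLOR_RGB2HSV)
    m=((h[:,:,1]<70)).astype(np.uint8)
    n,l,st,ce=cv2.connectedComponentsWithStats(m)
    for P in pts:
        u,v=proj(c,P)
        if not(40<u<600 and 30<v<330): out.append(None);continue
        i=l[int(v),int(u)]; out.append((ce[i],st[i,4],st[i,2:4]) if i else None)
    return out
P=[(.4887,.0227,.02),(.4926,-.0523,.02),(.4968,-.1269,.02),(.5008,-.202,.02)]
rr=[rests(c,P) for c in cs[:2]]
for k in range(4):
    ob=[(c,*r[k][0]) for c,r in zip(cs,rr) if r[k] and r[k][1]<8000]
    print('rest',k+1,[(r[k][0].round(1),r[k][1],r[k][2]) for r in rr if r[k]],[onz(c,u,v,.02).round(4) for c,u,v in ob],tri(ob) if len(ob)>1 else '')
Q={'60':(.4707,.3906,.045),'50':(.566,.3593,.045),'40':(.5643,.2595,.045),'30':(.4659,.2486,.045)}
for k,q in Q.items(): print(k,[np.round(proj(c,q),1) for c in cs[2:]])
E
python3 -c "
from h import *
go(.47,.32,.3);c=snap('wrist','w4')
a=cv2.imread('pics/w3.png');b=cv2.imread('pics/w4.png')
cv2.imwrite('pics/w34.png',np.hstack([a[:340,200:600],b[:340,200:600]]))"
python3 m.py
```

```text
t 3.02 tcp [ 0.4729 -0.0174  0.3038] ang 93.32 -> units [6.68 0.32 0.09] roll 0.02
t 3.95 tcp [0.4613 0.2099 0.3036] ang 93.32 -> units [2.74 0.38 0.09] roll 0.02
clock: 4.38
tcp_pos: [0.4821, 0.2824, 0.3034]
orientation: [0.0, 0.687, 0.727, -0.0]
wrist_force: [-0.0, 0.9, -0.1]
finger_gap: 0.0853
grip_force: 0.0
t 4.38 tcp [0.4821 0.2824 0.3034] ang 93.23 -> units [ 0.95 -0.25  0.08] roll 0.01
rest 1 [(array([334.4,  86.5]), np.int32(4395), array([72, 78], dtype=int32)), (array([334.8, 163.5]), np.int32(3679), array([68, 70], dtype=int32))] [array([0.4881, 0.0238, 0.02  ]), array([0.488 , 0.0239, 0.02  ])] (array([0.48811263, 0.02380947, 0.01954349]), np.float64(5.472894350684845e-05))
rest 2 [(array([332.9, 167.3]), np.int32(3645), array([67, 69], dtype=int32)), (array([333.5, 235.4]), np.int32(3062), array([64, 61], dtype=int32))] [array([ 0.4922, -0.051 ,  0.02  ]), array([ 0.4921, -0.0509,  0.02  ])] (array([ 0.49217397, -0.05102297,  0.01970002]), np.float64(3.61278940566835e-05))
rest 3 [(array([331.5, 239. ]), np.int32(3040), array([64, 61], dtype=int32)), (array([332.2, 298.9]), np.int32(2534), array([60, 54], dtype=int32))] [array([ 0.4962, -0.1259,  0.02  ]), array([ 0.4962, -0.1258,  0.02  ])] (array([ 0.49621419, -0.12599209,  0.01970807]), np.float64(1.1796460680046607e-05))
rest 4 [(array([330.3, 302.1]), np.int32(2524), array([60, 54], dtype=int32))] [array([ 0.5004, -0.2007,  0.02  ])] 
60 [array([341.3,  -6. ]), array([310.8,  87. ])]
50 [array([450.9,  44.4]), array([415., 131.])]
40 [array([431.4, 163.2]), array([399.1, 236.4])]
30 [array([324.3, 168.6]), array([298.6, 241.5])]
```

View pics/w34.png

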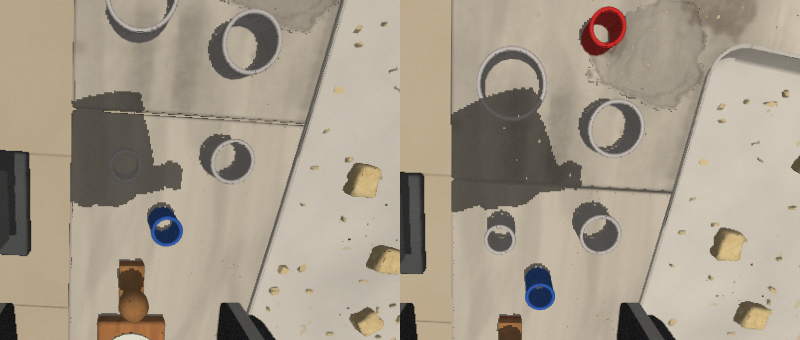

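Left half (w3): 50 at (452,42), 40 at (432,160), 30 at (324,165) in full-image pixels. Right half (w4): 60 at (312,83), 50 at (416,128), 40 at (400,233), 30 at (300,238). The tray edge is well clear on the right.

```bash
python3 -c "
from h import *
a,b=load('w3'),load('w4')
A={'50':(452,42),'40':(432,160),'30':(324,165)};B={'60':(312,83),'50':(416,128),'40':(400,233),'30':(300,238)}
for k in B:
  print(k,onz(b,*B[k],.045).round(4),(onz(a,*A[k],.045).round(4),tri([(a,*A[k]),(b,*B[k])])) if k in A else '')
go(.471,.394,.079)"
```

```text
60 [0.4716 0.3939 0.045 ] 
50 [0.5666 0.362  0.045 ] (array([0.5667, 0.3612, 0.045 ]), (array([0.56755493, 0.3619286 , 0.04190217]), np.float64(0.00015556356928539077)))
40 [0.5647 0.263  0.045 ] (array([0.5645, 0.2624, 0.045 ]), (array([0.56544456, 0.26214995, 0.04212748]), np.float64(4.974276857069382e-05)))
30 [0.4672 0.2523 0.045 ] (array([0.4654, 0.2518, 0.045 ]), (array([0.46627309, 0.2511314 , 0.04076608]), np.float64(0.0007868627016634273)))
t 4.42 tcp [0.4815 0.2816 0.3034] ang 93.19 -> units [ 2.83 -0.1   5.61] roll 0.01
```

```bash
python3 -m handwheel '{"deltas":[[1,0.95,0,0.8,0],[1,0.95,-0.1,0.8,0],[1,0.93,0,0.8,0],[1,0,0,0.8,0],[1,0,0,0.8,0],[1,0,0,0.8,0],[1,0,0,0.4,0],[1,0,0,0.4,0],[-1,0,0,0,0],[-1,0,0,0,0],[-1,0,0,0,0],[-1,0,0,0,0],[-1,0,0,0,0]]}' 30
python3 -c "
from h import *
go(.4881,.0238,.0985);c=snap('wrist','w5')"
```

```text
clock: 6.05
tcp_pos: [0.4709, 0.3958, 0.0805]
orientation: [0.0, 0.687, 0.727, 0.001]
wrist_force: [-1.0, -0.1, 1.6]
finger_gap: 0.0598
grip_force: 32.8
t 6.05 tcp [0.4709 0.3958 0.0805] ang 93.24 -> units [-9.31 -0.1  -0.45] roll 0.01
```

View pics/w5.png

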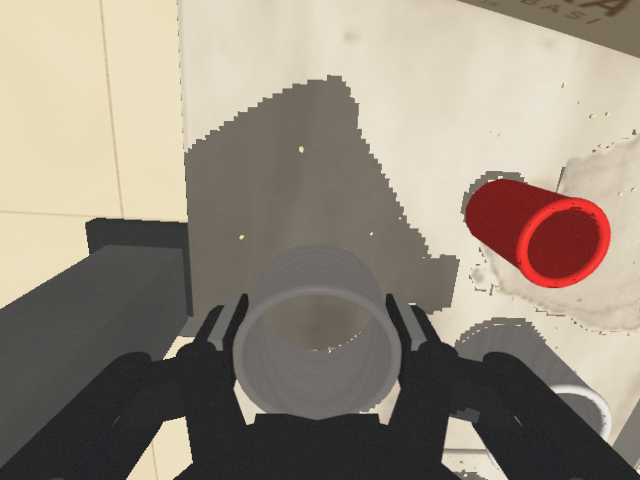

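The 60 is gripped below its rim (rim centre at about (317,352), gap 59.8 mm). Next I'll lift it and carry it to rest_1, above the stamp.

```bash
python3 -c "
from h import *
c=load('w5');print(onz(c,317,352,.045))"
python3 -m handwheel '{"deltas":[[-1,0,0,-0.5,0],[-1,0,0,-1,0],[-1,0,0,-1,0],[-1,0,0,-1,0],[-1,-0.93,0,0,0],[-1,-0.93,0,0,0],[-1,-0.93,0,0,0],[-1,-0.93,0,0,0],[-1,-0.93,0,0,0],[-1,-0.93,0,0,0],[-1,-0.93,0,0,0],[-1,-0.93,0,0,0],[-1,-0.93,0,0,0],[-1,-0.9,-0.1,0,0],[-1,0,0,0,0]]}'
python3 -c "
from h import *
go(.4881,.0238,.1005);c=snap('wrist','w6');print(status.get_state()['finger_gap'])"
```

```text
[0.47077422 0.39797833 0.045     ]
clock: 7.98
tcp_pos: [0.4872, 0.0231, 0.2197]
orientation: [-0.0, 0.688, 0.725, -0.0]
wrist_force: [-0.1, -0.1, -1.1]
finger_gap: 0.06
grip_force: 32.8
t 7.97 tcp [0.4872 0.0231 0.2197] ang 93.01 -> units [0.02 0.02 2.98] roll -0.01
0.06001789703776255
```

View pics/w6.png

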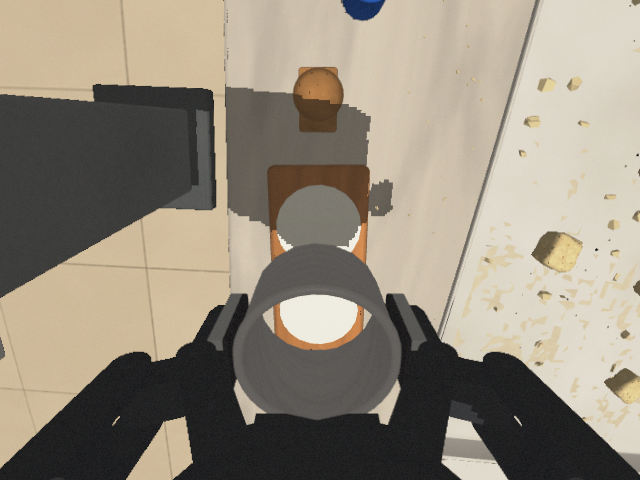

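The 60 hangs upright over rest_1, with the stamp clear at (318,95). Lowering and releasing.

```bash
python3 -m handwheel '{"deltas":[[-1,0,0,0.9,0],[-1,0,0,0.9,0],[-1,0,0,0.7,0],[-1,0,0,0.3,0],[-1,0,0,0.16,0],[-1,0,0,0,0]]}'
python3 -m handwheel '{"deltas":[[1,0,0,0,0],[1,0,0,0,0],[1,0,0,0,0],[1,0,0,-0.5,0],[1,0,0,-1,0],[1,0,0,-1,0],[1,0,0,-0.8,0],[1,0,0,0,0]]}'
python3 -c "
from h import *
go(.567,.361,.079);c=snap('wrist','w7')"
```

```text
clock: 8.78
tcp_pos: [0.488, 0.0253, 0.1022]
orientation: [0.0, 0.687, 0.727, 0.0]
wrist_force: [0.6, -0.2, -1.0]
finger_gap: 0.0597
grip_force: 32.9
clock: 9.78
tcp_pos: [0.4891, 0.0248, 0.2363]
orientation: [0.002, 0.687, 0.727, 0.002]
wrist_force: [-0.2, 1.2, 0.1]
finger_gap: 0.0856
grip_force: 0.0
t 9.78 tcp [0.4891 0.0248 0.2363] ang 93.22 -> units [8.29 2.39 3.94] roll 0.01
```

```bash
python3 -m handwheel '{"deltas":[[1,0.92,0.26,0,0],[1,0.92,0.26,0,0],[1,0.92,0.26,0,0],[1,0.92,0.26,0,0],[1,0.92,0.26,0,0],[1,0.92,0.26,0,0],[1,0.92,0.26,0,0],[1,0.92,0.27,0,0],[1,0.93,0.28,0,0],[1,0,0,0.9,0],[1,0,0,0.9,0],[1,0,0,0.9,0],[1,0,0,0.7,0],[1,0,0,0.5,0],[-1,0,0,0,0],[-1,0,0,0,0],[-1,0,0,0,0],[-1,0,0,0,0],[-1,0,0,0,0]]}' 30
python3 -c "
from h import *
go(.4922,-.051,.1);c=snap('wrist','w8')
a=cv2.imread('pics/w7.png');b=cv2.imread('pics/w8.png')
cv2.imwrite('pics/w78.png',cv2.resize(np.hstack([a,b]),(800,300)))"
```

```text
clock: 12.2
tcp_pos: [0.5635, 0.3615, 0.0779]
orientation: [0.0, 0.687, 0.727, 0.0]
wrist_force: [-0.1, 0.1, -1.5]
finger_gap: 0.0501
grip_force: 31.2
t 12.2 tcp [0.5635 0.3615 0.0779] ang 93.22 -> units [-10.19  -2.36  -0.56] roll 0.01
```

View pics/w78.png

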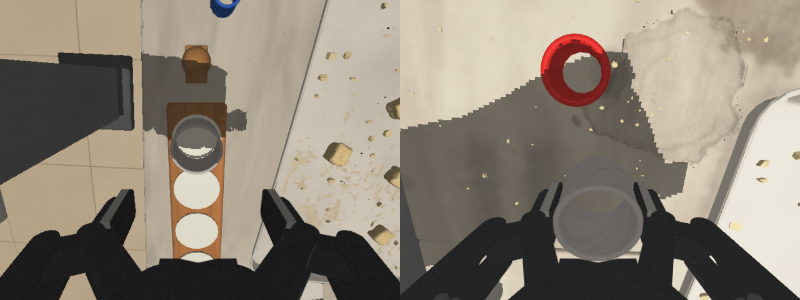

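The 60 stands on rest_1 and the 50 is gripped (rim centre about (598,222) in the right half). Carrying the 50 to rest_2.

```bash
python3 -m handwheel '{"deltas":[[-1,0,0,-0.5,0],[-1,0,0,-1,0],[-1,0,0,-1,0],[-1,0,0,-1,0],[-1,-0.92,-0.21,0,0],[-1,-0.92,-0.21,0,0],[-1,-0.92,-0.21,0,0],[-1,-0.92,-0.21,0,0],[-1,-0.92,-0.21,0,0],[-1,-0.92,-0.21,0,0],[-1,-0.92,-0.21,0,0],[-1,-0.92,-0.22,0,0],[-1,-0.92,-0.22,0,0],[-1,-0.92,-0.22,0,0],[-1,-0.97,-0.23,0,0],[-1,0,0,0,0]]}'
python3 -c "
from h import *
go(.4922,-.051,.0985)"
```

```text
clock: 14.25
tcp_pos: [0.4917, -0.0522, 0.2178]
orientation: [0.0, 0.688, 0.725, -0.0]
wrist_force: [0.3, 1.0, -0.9]
finger_gap: 0.0503
grip_force: 31.5
t 14.25 tcp [ 0.4917 -0.0522  0.2178] ang 92.99 -> units [0.03 0.01 2.98] roll -0.01
```

```bash
python3 -m handwheel '{"deltas":[[-1,0,0,0.9,0],[-1,0,0,0.9,0],[-1,0,0,0.7,0],[-1,0,0,0.3,0],[-1,0,0,0.16,0],[-1,0,0,0,0]]}'
python3 -m handwheel '{"deltas":[[1,0,0,0,0],[1,0,0,0,0],[1,0,0,0,0],[1,0,0,-0.5,0],[1,0,0,-1,0],[1,0,0,-1,0],[1,0,0,-0.8,0],[1,0,0,0,0]]}'
python3 -c "
from h import *
go(.565,.262,.079);c=snap('wrist','w9')"
```

```text
clock: 15.0
tcp_pos: [0.4926, -0.05, 0.0997]
orientation: [0.0, 0.687, 0.727, 0.0]
wrist_force: [0.1, 0.1, 0.2]
finger_gap: 0.0501
grip_force: 31.6
clock: 16.0
tcp_pos: [0.4936, -0.0505, 0.234]
orientation: [0.003, 0.687, 0.727, 0.001]
wrist_force: [1.1, -0.4, 0.1]
finger_gap: 0.0855
grip_force: 0.0
t 16.0 tcp [ 0.4936 -0.0505  0.234 ] ang 93.22 -> units [7.71 2.2  3.87] roll 0.01
```

```bash
python3 -m handwheel '{"deltas":[[1,0.86,0.24,0,0],[1,0.86,0.24,0,0],[1,0.86,0.24,0,0],[1,0.86,0.24,0,0],[1,0.86,0.25,0,0],[1,0.86,0.25,0,0],[1,0.86,0.25,0,0],[1,0.86,0.25,0,0],[1,0.83,0.26,0,0],[1,0,0,0.9,0],[1,0,0,0.9,0],[1,0,0,0.9,0],[1,0,0,0.7,0],[1,0,0,0.45,0],[-1,0,0,0,0],[-1,0,0,0,0],[-1,0,0,0,0],[-1,0,0,0,0],[-1,0,0,0,0],[-1,0,0,0,0]]}' 30
python3 -c "
from h import *
go(.4962,-.126,.1);c=snap('wrist','w10')
a=cv2.imread('pics/w9.png');b=cv2.imread('pics/w10.png')
cv2.imwrite('pics/w910.png',cv2.resize(np.hstack([a,b]),(800,300)))"
```

```text
clock: 18.55
tcp_pos: [0.5644, 0.2631, 0.0786]
orientation: [0.001, 0.687, 0.727, 0.001]
wrist_force: [-0.8, 0.4, 6.6]
finger_gap: 0.0388
grip_force: 30.7
t 18.55 tcp [0.5644 0.2631 0.0786] ang 93.22 -> units [-9.62 -2.25 -0.55] roll 0.01
```

View pics/w910.png

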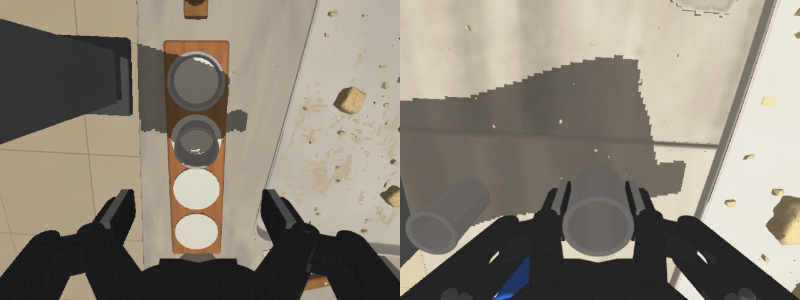

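The 60 and 50 stand centred. The 40 looks centred between the pads, but the gap (38.8 mm) and 6.6 N need a check, so I'll lift it and look again.

```bash
python3 -m handwheel '{"deltas":[[-1,0,0,-0.3,0],[-1,0,0,-0.7,0],[-1,0,0,-1,0],[-1,0,0,-1,0],[-1,0,0,-0.5,0],[-1,0,0,0,0]]}'
python3 -c "
from h import *
go(.4962,-.126,.0985);c=snap('wrist','w11');s=snap('scene','s11')
a=cv2.imread('pics/w11.png');b=cv2.imread('pics/s11.png')
cv2.imwrite('pics/w11c.png',np.hstack([cv2.resize(a,(440,330)),cv2.resize(b[150:370,180:420],(360,330))]))"
```

```text
clock: 19.35
tcp_pos: [0.5642, 0.2631, 0.2194]
orientation: [0.001, 0.687, 0.727, 0.002]
wrist_force: [0.3, 0.0, -1.1]
finger_gap: 0.0387
grip_force: 30.3
t 19.35 tcp [0.5642 0.2631 0.2194] ang 93.23 -> units [-9.62 -2.26  3.01] roll 0.01
```

View pics/w11c.png

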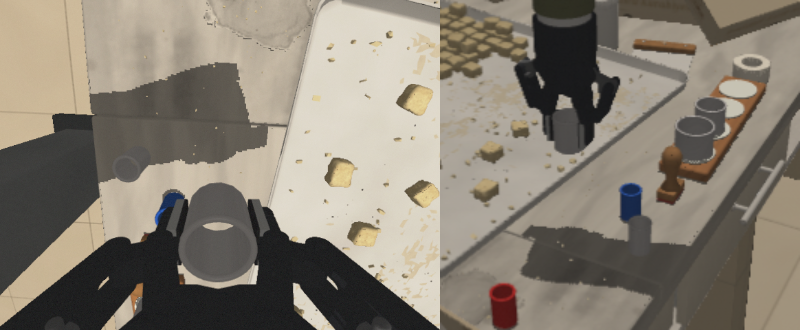

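The 40 is held upright and the others are undisturbed. Carrying it to rest_3.

```bash
python3 -m handwheel '{"deltas":[[-1,-0.87,-0.2,0,0],[-1,-0.87,-0.2,0,0],[-1,-0.87,-0.2,0,0],[-1,-0.87,-0.2,0,0],[-1,-0.87,-0.2,0,0],[-1,-0.87,-0.2,0,0],[-1,-0.87,-0.21,0,0],[-1,-0.87,-0.21,0,0],[-1,-0.87,-0.21,0,0],[-1,-0.87,-0.21,0,0],[-1,-0.9,-0.21,0,0],[-1,0,0,0,0]]}'
python3 -c "
from h import *
go(.4962,-.126,.1)"
```

```text
clock: 20.95
tcp_pos: [0.494, -0.1273, 0.2155]
orientation: [-0.001, 0.688, 0.725, -0.001]
wrist_force: [0.2, -0.1, -1.3]
finger_gap: 0.0382
grip_force: 30.4
t 20.95 tcp [ 0.494  -0.1273  0.2155] ang 93.01 -> units [0.03 0.06 2.89] roll -0.01
```

```bash
python3 -m handwheel '{"deltas":[[-1,0,0.04,0.9,0],[-1,0,0,0.9,0],[-1,0,0,0.7,0],[-1,0,0,0.25,0],[-1,0,0,0.13,0],[-1,0,0,0,0]]}'
python3 -m handwheel '{"deltas":[[1,0,0,0,0],[1,0,0,0,0],[1,0,0,0,0],[1,0,0,-0.5,0],[1,0,0,-1,0],[1,0,0,-1,0],[1,0,0,-0.8,0],[1,0,0,0,0]]}'
python3 -c "
from h import *
go(.466,.2515,.083);c=snap('wrist','w12')"
```

```text
clock: 21.7
tcp_pos: [0.4971, -0.1254, 0.1023]
orientation: [0.0, 0.687, 0.727, 0.0]
wrist_force: [0.1, 0.5, -0.9]
finger_gap: 0.0386
grip_force: 30.4
clock: 22.7
tcp_pos: [0.4982, -0.1262, 0.2369]
orientation: [0.003, 0.687, 0.727, 0.001]
wrist_force: [0.6, 0.0, -0.7]
finger_gap: 0.0853
grip_force: 0.0
t 22.7 tcp [ 0.4982 -0.1262  0.2369] ang 93.22 -> units [ 9.48 -0.3   3.82] roll 0.01
```

```bash
python3 -m handwheel '{"deltas":[[1,0.86,-0.03,0,0],[1,0.86,-0.03,0,0],[1,0.86,-0.03,0,0],[1,0.86,-0.03,0,0],[1,0.86,-0.03,0,0],[1,0.86,-0.03,0,0],[1,0.86,-0.03,0,0],[1,0.86,-0.03,0,0],[1,0.86,-0.03,0,0],[1,0.86,-0.03,0,0],[1,0.88,0,0,0],[1,0,0,0.9,0],[1,0,0,0.9,0],[1,0,0,0.9,0],[1,0,0,0.7,0],[1,0,0,0.4,0],[1,0,0,0,0]]}' 30
python3 -m handwheel '{"deltas":[[-1,0,0,0,0],[-1,0,0,0,0],[-1,0,0,0,0],[-1,0,0,0,0],[-1,0,0,0,0],[-1,0,0,0,0]]}'
python3 -c "
from h import *
go(.5003,-.2007,.1);c=snap('wrist','w13')
a=cv2.imread('pics/w12.png');b=cv2.imread('pics/w13.png')
cv2.imwrite('pics/w1213.png',cv2.resize(np.hstack([a,b]),(800,300)))"
```

```text
clock: 24.88
tcp_pos: [0.4622, 0.2519, 0.0803]
orientation: [-0.001, 0.687, 0.727, -0.002]
wrist_force: [-0.5, -0.1, -0.6]
finger_gap: 0.0856
grip_force: 0.0
clock: 25.62
tcp_pos: [0.4641, 0.2527, 0.0829]
orientation: [0.001, 0.687, 0.727, 0.001]
wrist_force: [0.1, -0.9, 5.9]
finger_gap: 0.03
grip_force: 29.4
t 25.62 tcp [0.4641 0.2527 0.0829] ang 93.22 -> units [-11.37   0.27  -0.43] roll 0.01
```

View pics/w1213.png

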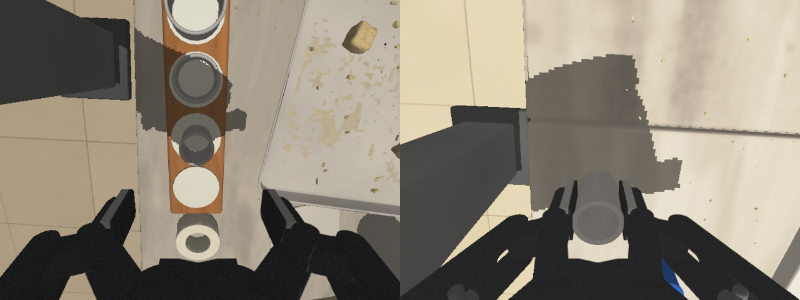

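The 40 stands on rest_3 and the 30 is gripped (rim centre (599,222)). Carrying it to rest_4.

```bash
python3 -m handwheel '{"deltas":[[-1,0,0,-0.3,0],[-1,0,0,-0.8,0],[-1,0,0,-1,0],[-1,0,0,-1,0],[-1,0,0,-0.4,0],[-1,-0.87,0.02,0,0],[-1,-0.87,0.02,0,0],[-1,-0.87,0.02,0,0],[-1,-0.87,0.02,0,0],[-1,-0.87,0.02,0,0],[-1,-0.87,0.02,0,0],[-1,-0.87,0.02,0,0],[-1,-0.87,0.02,0,0],[-1,-0.87,0.02,0,0],[-1,-0.87,0.02,0,0],[-1,-0.87,0.02,0,0],[-1,-0.9,0.02,0,0],[-1,-0.9,0.03,0,0],[-1,0,0,0,0],[-1,0,0,0,0]]}'
python3 -c "
from h import *
go(.5003,-.2007,.1035)"
```

```text
clock: 28.18
tcp_pos: [0.4993, -0.2007, 0.222]
orientation: [-0.0, 0.687, 0.727, 0.0]
wrist_force: [-0.5, 0.0, -1.4]
finger_gap: 0.0295
grip_force: 29.8
t 28.18 tcp [ 0.4993 -0.2007  0.222 ] ang 93.2 -> units [-0.    0.03  2.96] roll 0.01
```

```bash
python3 -m handwheel '{"deltas":[[-1,0,0.03,0.9,0],[-1,0,0,0.9,0],[-1,0,0,0.7,0],[-1,0,0,0.3,0],[-1,0,0,0.14,0],[-1,0,0,0,0]]}'
python3 -m handwheel '{"deltas":[[1,0,0,0,0],[1,0,0,0,0],[1,0,0,0,0],[1,0,0,-0.5,0],[1,0,0,-1,0],[1,0,0,-1,0],[1,0,0,-1,0],[1,0.9,0,-0.8,0],[1,0.9,0,0,0],[1,0.9,0,0,0],[1,0,0,0,0],[1,0,0,0,0]]}'
python3 -c "
from h import *
go(.5,-.2,.3);c=snap('wrist','w14');t=snap('top','t14')
for n,P in(('r1',(.4881,.0238,.065)),('r2',(.4922,-.051,.065)),('r3',(.4962,-.126,.065)),('r4',(.5003,-.2007,.065))): print(n,np.round(proj(c,P),1))"
```

```text
clock: 28.92
tcp_pos: [0.5014, -0.2009, 0.105]
orientation: [0.001, 0.687, 0.727, 0.0]
wrist_force: [-0.3, -0.5, -1.0]
finger_gap: 0.0302
grip_force: 29.8
clock: 30.42
tcp_pos: [0.4951, -0.0934, 0.2764]
orientation: [0.0, 0.687, 0.727, -0.0]
wrist_force: [-0.5, -0.4, -1.0]
finger_gap: 0.0856
grip_force: 0.0
t 30.43 tcp [ 0.4951 -0.0934  0.2764] ang 93.24 -> units [-2.67 -0.03 -0.59] roll 0.01
r1 [316.4  68.1]
r2 [316.2 170.8]
r3 [316.  258.9]
r4 [315.9 333.9]
```

View pics/w14.png

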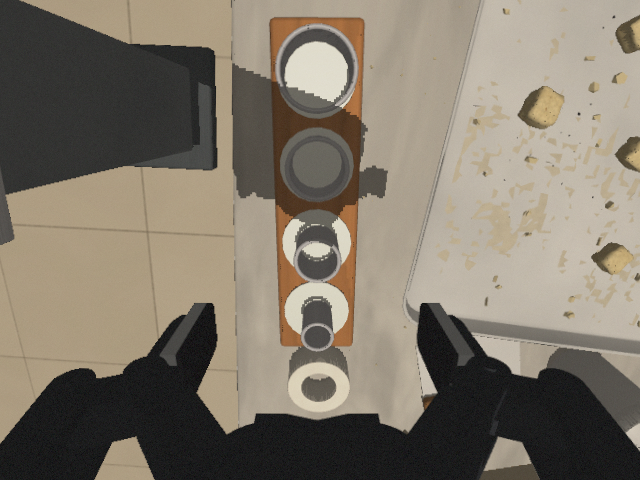

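Rim centres: 60 (317,70), 50 (317,165), 40 (317,261), 30 (317,337). Expected rows are 68, 171, 259 and 334. All look upright, but the 50 may be about 5 mm off, so I'll check it in the top view.

```bash
python3 -c "
from h import *
c=load('t14');b=c['frame'][205:275,290:490,::-1]
cv2.imwrite('pics/t14c.png',cv2.resize(b,None,fx=4,fy=4,interpolation=cv2.INTER_CUBIC))
w=load('w14');print(onz(w,317,165,.065))
for P in((.4887,.0227,.065),(.4926,-.0523,.065),(.4968,-.1269,.065),(.5008,-.202,.065)):
  u,v=proj(c,P);print((u-289.5)*4-.5,(v-204.5)*4-.5)"
```

```text
[ 0.49253758 -0.04645135  0.065     ]
216.41852102753342 143.4873828121348
346.3731414389408 136.00747358491412
474.8064908597137 128.04340943777345
602.955932237076 120.46128118201739
```

View pics/t14c.png

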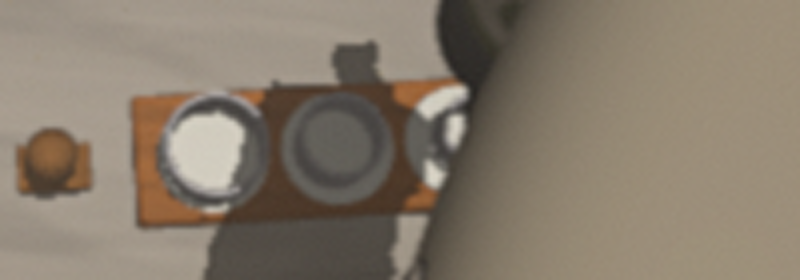

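The shadow hides the 50's rim, and the edge I measured (128–202) is probably the disc. I'll fit circles numerically.

```bash
python3 -c "
from h import *
w=load('w14');g=cv2.cvtColor(w['frame'],cv2.COLOR_RGB2GRAY)[110:225,265:370]
g=cv2.createCLAHE(6,(2,2)).apply(cv2.resize(g,None,fx=4,fy=4,interpolation=cv2.INTER_CUBIC))
h=cv2.HoughCircles(cv2.GaussianBlur(g,(5,5),0),cv2.HOUGH_GRADIENT_ALT,1,4,param1=60,param2=.6,minRadius=70,maxRadius=170)
print(None if h is None else (h[0,:,:3]/4+[265,110,0]).round(1))
f=K(w)[0,0];o=w['origin'][2];print('r px: disc',34e-3*f/(o-.02),'rim50',25.7e-3*f/(o-.065),'in top',22.5e-3*f/(o-.065),'base in',22.5e-3*f/(o-.02))
c=w
for z in(.02,.065): print(z,proj(c,(.4922,-.051,z)))
D=w['depth'];print(np.round(o-D[128:212:3,317],3))
"
```

```text
[[317.  173.5  30.6]
 [315.2 163.8  36.7]
 [321.8 167.2  30.3]
 [310.  174.2  36.1]
 [316.2 169.5  33.3]
 [320.5 178.   38.5]
 [316.5 168.   27.3]
 [315.2 161.   26.6]
 [324.  176.8  35.4]
 [314.  164.5  23.1]
 [307.2 169.2  39.7]
 [321.  163.8  27.3]
 [311.8 160.5  33. ]
 [311.2 173.5  28.2]
 [319.  173.8  27.9]
 [325.8 163.8  38.1]
 [313.5 155.2  28.8]
 [323.8 171.2  27.4]
 [307.2 169.2  27.8]
 [314.2 158.2  22.5]
 [315.2 161.   20.2]
 [307.  163.5  28.2]
 [321.  163.8  21.5]
 [327.  160.2  21. ]
 [325.5 174.2  25.7]
 [328.5 176.8  21.5]]
r px: disc 36.689331083559246 rim50 32.168878628682414 in top 28.163415141842584 base in 24.27970439353185
0.02 (np.float64(316.299526820099), np.float64(164.2045078127992))
0.065 (np.float64(316.2494856102198), np.float64(170.7624292812822))
[0.035 0.034 0.033 0.077 0.076 0.031 0.032 0.029 0.028 0.029 0.026 0.026
 0.025 0.025 0.024 0.022 0.022 0.022 0.02  0.02  0.023 0.038 0.05  0.063
 0.062 0.011 0.01  0.013]
```

The disc fits at row 163.8 (expected 164.2). The depth profile puts the 50's rim at rows 137 to 203, so its centre is near 170 (expected 171), within about 2 mm. Handing in.

```bash
python3 -c "
from workcell import hand_in
print(hand_in())"
```

```text
the job is handed in; nothing more can be done
None
```

All four cutters stand upright on their rests, biggest beside the stamp down to smallest beside the roll, each about 3 mm or less off centre by my last images, with stamp and roll not touched; handed in at about 30 s, and no verdict was returned.

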